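Scoop cooling balls from the pan into the basin

TASK

First take the specimen jar out of the pan of cooling balls and stand it on the steel coaster; next draw the scoop out from under the riser shelf, lay it down on the bench and let go. Then take it again so that it can be used, scoop up at least four of the five balls in one load, lift them clear of the pan and empty them into the steel basin, and finally lay the scoop down flat on the bench. Never touch the balls with the fingers, leave no ball on the bench, and leave the other things where they are.

Things in the scene. Friction and masses are not known exactly. Their poses are not given: they have to be found in the camera images.
- pan: grey plastic pan, fixed; outside 290 (x) x 100 (y) x 45 mm high, walls and floor 5 mm thick (inside 280 x 90, 40 deep); flat floor only 44 mm wide, from x = -140 to +117; from there both long sides and the +x end slope up at 45 degrees to 28 mm above the bench. Origin: centre of its underside. Its x axis points roughly left (world +y): the jar starts in its -x half, the balls in its +x half.
- basin: round steel basin, open on top, fixed; 160 mm in diameter at the rim (inside about 154), 140 mm at the foot, 60 mm high, floor 5 mm thick. Origin: centre of its underside. Stands left of the pan, in one of two places, the coaster in the other.
- coaster: flat round steel coaster, fixed, 90 mm in diameter, 6 mm thick. Origin: centre of its underside.
- riser: fixed aluminium riser shelf with a low white hotplate on it, at the right. Footprint 220 (x) x 260 mm (y), board's underside 135 mm above the bench, 12 mm legs along both y sides, hotplate top 191 mm up. Origin: centre of its footprint on the bench. Its +x points out of its open front (front edge at x = +110 mm), roughly to world +y.
- scoop: steel scoop, lies flat, handle under the riser, trough in front of it. Trough 88 mm long, 70 wide outside, metal 2.5 thick, open at the front (+x): flat bottom 36 wide, sides slope up at 45 degrees to 17 mm, then upright to 34 mm; back wall 58. White handle from the back wall, sloping up backwards at 23 degrees: 16 mm wide (y), 22 high. 160 g. Origin: centre of the trough's underside
- scoop_grip (a point): middle of the scoop's handle, at (-94, 0, 77.5) mm in the scoop's frame
- scoop_nose (a point): middle of the front lower edge of the scoop's trough, at (44, 0, 0) mm in the scoop's frame
- scoop_end (a point): rear end of the scoop's handle, at (-149, 0, 100) mm in the scoop's frame
- jar: clear specimen jar with white lid, 38 mm in diameter, 100 mm tall, about 100 g. Origin: centre of its underside; z along its axis. At the start it stands in the pan.
- ball0: white plastic cooling ball, 28 mm in diameter, about 20 g, one of five alike. Origin: its centre.
- ball1: white plastic cooling ball, 28 mm in diameter, about 20 g, one of five alike. Origin: its centre.
- ball2: white plastic cooling ball, 28 mm in diameter, about 20 g, one of five alike. Origin: its centre.
- ball3: white plastic cooling ball, 28 mm in diameter, about 20 g, one of five alike. Origin: its centre.
- ball4: white plastic cooling ball, 28 mm in diameter, about 20 g, one of five alike. Origin: its centre.
- reagent: bystander: brown round bottle 60 mm in diameter, 150 mm tall, beside the pan's far long side. Origin: centre of its underside.
- tipbox: bystander: flat grey box with a clear lid, 112 x 72 x 50 mm high, beside the pan's near long side. Origin: centre of its underside.
- beaker: bystander: open glass beaker 70 mm in diameter, 90 mm tall, beside the scoop on the side away from the robot. Origin: centre of its underside.
- dishes: bystander: stack of three round clear dishes, 90 mm in diameter, 45 mm tall, beside the scoop on the robot's side. Origin: centre of its underside.
- tuberack: bystander: white rack with five capped tubes, 120 x 60 x 90 mm high, beyond the pan on the right. Origin: centre of its underside.
- pot: bystander: small lidded pot 44 mm in diameter, 60 mm tall, left of the basin and coaster. Origin: centre of its underside.

How it is judged:
By the outcome, as a careful person would: the job done as asked, in the order asked, and still so for the second after the job is handed in, with the robot touching nothing.
It also fails if it takes over 72 s, if anything falls off the work surface, if the arm or the gripper's body presses on something with over 40 N, if the wrist force passes 120 N, or if a joint passes its speed limit or range.

ROBOT

A 6-joint arm with a two-finger parallel gripper is mounted at the origin on the work surface. World frame = base frame: x ahead of the robot, y to its left, z up, the work surface at z = 0. Lengths are in m, angles in rad, forces in N, time in s.
With the tool pointing down it reaches from about 0.275 to 0.975 m from the base axis. Payload 8.4 kg.
Tool frame: the origin (TCP) lies midway between the tips of the shut fingers; the grasp point (between the pads) lies 19 mm behind it; z points along the fingers, y is the line along which they close (so a half turn about z gives the same grasp; the last joint's range is limited). The gripper opens to 92 mm and grips with 3 to 60 N. Pads are 20 mm wide; open, the fingers measure 128 mm over their backs; the gripper's body (75 mm by 189 mm) begins 69 mm behind the grasp point.
Start: joints at [-1.159, 0.353, 1.633, -0, 1.155, -0.002], TCP at [0.251, -0.572, 0.215] pointing down, gripper open.
Joint ranges: [-2.63, 2.63], [-0.92, 2.1], [0.06, 2.66], [-1.3, 4.44], [0, 2.69], [-3.02, 3.02]. Speed limits (rad/s): [2.22, 2.22, 2.79, 3.14, 3.14, 3.14].

INTERFACE

Orientations are given as a unit quaternion [x, y, z, w].
In Python, from station import r, eoat, kin, optics, order gives the robot as it stands. Calls block until the motion is done:
- r.movep(position, orientation): joint-space move of the TCP to a pose.
- r.servo_line(position, frame=None, vel=0.15): straight line of the TCP; frame=None keeps the orientation; vel is the mean speed in m/s.
- r.move_j(angles): joint-space move.
- eoat.gripper_to(opening): opening from 0.0 (shut) to 1.0 (fully open); the grip force is fixed at half the most; returns when the fingers have stopped.
- r.dwell(seconds).
- kin.ik(position, orientation): joint angles nearest the present ones, or None.
- optics.snapshot(name): name is "side" or "top" or "wrist"; returns (picture, depth): 400x640x3 uint8, blue, green, red; 400x640 float32, m along the optical axis (not along the pixel's ray), 0 where there is no reading.
- optics.camera_info(name): a dict with "fx", "fy", "cx", "cy" (pixels), "k1" (the pictures are not rectified: a ray, as slopes to the right and down, at radius r is drawn at 1 + k1 r^2 times it, then the intrinsics apply), "R" (3x3) and "t" (3): a world point X has camera coordinates R X + t. Camera axes: x right, y down, z forward; pixel columns grow to the right and rows downward; lengths in m; the calibration is good to about 2 mm. A picture is of the moment at which its call begins: read the wrist's pose just before it. camera_info takes no time and is no camera call; for the wrist camera it gives the pose at the moment of the call.
A pose or a line that the arm cannot do raises r.MotionError and nothing moves.
- order.sign_off(): hands the job in; it is judged then, once.
Readings, each from a call of its own:
- r.current_time_s(): time.
- r.current_joint_pos(): joint angles.
- r.current_qd(): joint speeds.
- r.current_joint_efforts(): joint torques, N m.
- r.current_tool_pos(): TCP position.
- r.current_orientation(): TCP orientation.
- r.current_force(): force on the tool from outside, world axes, zero at the start.
- r.current_ft_torque(): the same for the moment, N m.
- r.current_opening(): opening from 0.0 (shut) to 1.0 (fully open).
- r.current_grasp_force(): force on a finger pad.
Only numpy, scipy, OpenCV 4.12 (cv2) and the standard library are available. Lean on these libraries where they do the work, as an engineer would, in place of code of your own. Each camera call takes 0.05 s, during which the arm holds its last target. There are 200 camera calls.

## Working session

There is one attempt and no reset: what is moved stays moved. The work goes in short steps, each a Python script; the robot and the scene stay as the last script left them, time stands still between calls to the robot, and variables do not carry over. Pictures are saved under pics/ and viewed, at most 13 in all, crops included, and the job is handed in when it is done.

```bash
ls; mkdir -p pics
python3 - <<'E'
from station import r, eoat, kin, optics, order
import cv2, numpy as np
for n in ["top","side"]:
    im,d=optics.snapshot(n); cv2.imwrite(f"pics/{n}0.png",im); np.save(f"pics/{n}0.npy",d)
    ci=optics.camera_info(n); print(n,ci)
    np.savez(f"pics/{n}ci.npz",**ci)
print(r.current_time_s(), r.current_orientation())
E
```

```text
pics
top {'fx': 512.49947758468, 'fy': 512.49947758468, 'cx': 317.190094911507, 'cy': 196.52588176086937, 'k1': -0.10026589467847319, 'R': array([[-0.04304681, -0.99906141, -0.00482497],
       [-0.97547798,  0.04307307, -0.21584118],
       [ 0.21584642, -0.00458463, -0.97641656]]), 't': array([-0.00534498,  0.51803193,  1.3830739 ])}
side {'fx': 426.7783072940722, 'fy': 426.7783072940722, 'cx': 314.36882841239367, 'cy': 203.3404195734044, 'k1': 0.03613708495491278, 'R': array([[-0.99636343, -0.08249081,  0.0213349 ],
       [-0.06253564,  0.53790689, -0.84068155],
       [ 0.05787231, -0.83895855, -0.54110937]]), 't': array([0.51427729, 0.10505011, 1.13801667])}
0.1 [ 9.78674352e-01  2.05417025e-01 -1.09581631e-04 -5.89580808e-04]
```

View pics/top0.png

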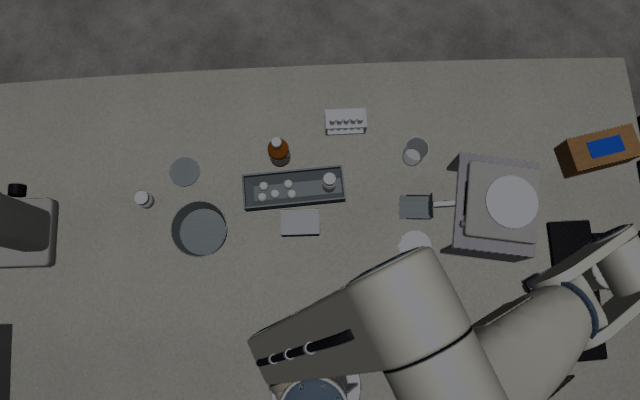

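View pics/side0.png

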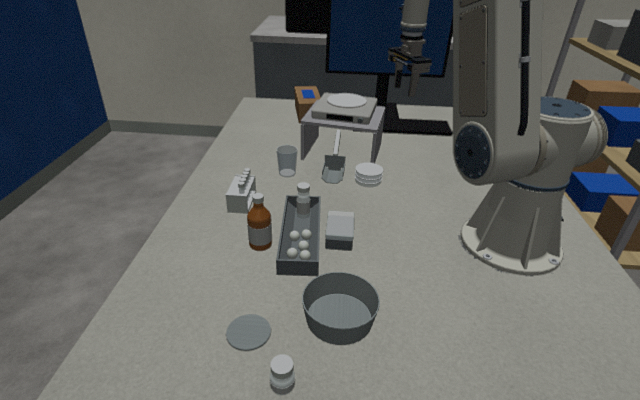

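The top view shows the pan with its rim corners at about (243,175), (342,166), (345,200) and (248,211). The jar lid is at (329,180), and the balls are at (264,185), (289,184), (262,197), (275,194) and (291,196). The basin is at (199,229), the coaster at (184,171), the scoop trough at (416,206) and its handle at about (445,204). The side view shows the same layout.

```bash
cat > h.py <<'E'
import numpy as np, cv2
def rays(ci,uv):
    K=np.array([[ci['fx'],0,ci['cx']],[0,ci['fy'],ci['cy']],[0,0,1.]])
    return cv2.undistortPoints(np.asarray(uv,float).reshape(-1,1,2),K,np.array([float(ci['k1']),0,0,0]))[:,0]
def cloud(ci,d):
    v,u=np.mgrid[:400,:640]; n=rays(ci,np.stack([u,v],-1).reshape(-1,2))
    z=d.reshape(-1,1); P=np.c_[n*z,z]
    return ((P-ci['t'])@np.asarray(ci['R'])).reshape(400,640,3)
def at_z(ci,uv,z):
    n=rays(ci,uv); R=np.asarray(ci['R']); c=-R.T@ci['t']; D=np.c_[n,np.ones(len(n))]@R
    return c+D*((z-c[2])/D[:,2])[:,None]
def rect(pts):
    c,s,a=cv2.minAreaRect(np.float32(pts)*1000); return np.round(c,1),np.round(s,1),round(a,2)
def circ(m):
    pass
E
python3 - <<'E'
from h import *
ci=dict(np.load('pics/topci.npz')); d=np.load('pics/top0.npy'); C=cloud(ci,d)
def sel(u0,u1,v0,v1,z0,z1):
    p=C[v0:v1,u0:u1].reshape(-1,3); return p[(p[:,2]>z0)&(p[:,2]<z1)]
t=sel(350,390,150,230,-.1,.1); print('bench z',np.median(t[:,2]),t[:,2].std())
for n,a in dict(pan=(235,352,160,215,.036,.056),coaster=(165,205,153,190,.003,.012),basin=(168,232,198,262,.05,.07),
  jar=(318,342,168,192,.09,.12),tipbox=(275,325,205,240,.04,.06),reag=(262,295,130,160,.12,.16),board=(440,545,145,262,.125,.16),
  hot=(480,545,170,232,.18,.2),trough=(392,436,190,222,.02,.07),handle=(432,462,195,212,.05,.1),beaker=(398,432,132,170,.08,.1),dishes=(395,435,228,255,.035,.055),pot=(130,158,187,212,.05,.07)).items():
    p=sel(*a); 
    if len(p)>5:
        c,rad=cv2.minEnclosingCircle(np.float32(p[:,:2])); print(n,len(p),rect(p[:,:2]),'circ',np.round(c,3),round(rad,3),'z',np.percentile(p[:,2],[5,50,95]).round(3))
print(at_z(ci,[(264,185),(289,184),(262,197),(275,194),(291,196)],.02).round(3))
print(at_z(ci,[(329,180)],.105).round(3))
# scoop: elongated view of depth samples
print((C[205,396:470,:]*1000).round(0)[::3].tolist())
E
```

```text
bench z 9.964849020480119e-06 0.0031809479483538307
pan 906 (array([551.3,  39.3]), array([294.7, 161.5]), 87.89) circ [0.551 0.039] 0.152 z [0.038 0.045 0.053]
coaster 730 (array([624.3, 362.6]), array([125.3, 111.7]), 87.46) circ [0.624 0.363] 0.084 z [0.003 0.006 0.011]
basin 312 (array([440. , 306.6]), array([157.2, 158.1]), 45.59) circ [0.441 0.307] 0.081 z [0.052 0.058 0.064]
jar 136 (array([556.4, -62.6]), array([33., 33.]), 25.92) circ [ 0.557 -0.062] 0.018 z [0.096 0.104 0.109]
tipbox 1018 (array([455.9,  32.1]), array([124.7,  86. ]), 87.5) circ [0.459 0.032] 0.074 z [0.044 0.05  0.055]
reag 109 (array([653.1,  76.5]), array([29.1, 26.1]), 46.76) circ [0.651 0.078] 0.016 z [0.123 0.15  0.154]
board 2300 (array([ 456.9, -500.9]), array([223., 263.]), 79.86) circ [ 0.458 -0.499] 0.169 z [0.141 0.149 0.154]
hot 3544 (array([ 458.2, -523.8]), array([163.2, 168.2]), 85.53) circ [ 0.458 -0.524] 0.117 z [0.182 0.189 0.194]
trough 205 (array([ 482.9, -311.4]), array([91.3, 71.6]), 87.27) circ [ 0.484 -0.309] 0.055 z [0.022 0.034 0.063]
handle 170 (array([ 480.5, -377.5]), array([59
[... 405 characters left out ...]
566 0.125 0.02 ]
 [0.566 0.052 0.02 ]
 [0.531 0.131 0.02 ]
 [0.538 0.093 0.02 ]
 [0.53  0.047 0.02 ]]
[[ 0.551 -0.062  0.105]]
[[494.0, -256.0, 2.0], [493.0, -265.0, 5.0], [494.0, -275.0, -4.0], [493.0, -283.0, -1.0], [492.0, -291.0, 6.0], [492.0, -300.0, 4.0], [492.0, -309.0, 2.0], [491.0, -318.0, 3.0], [491.0, -327.0, -0.0], [492.0, -337.0, -5.0], [489.0, -343.0, 7.0], [488.0, -351.0, 13.0], [478.0, -349.0, 59.0], [478.0, -357.0, 60.0], [475.0, -362.0, 72.0], [474.0, -370.0, 74.0], [473.0, -377.0, 79.0], [472.0, -385.0, 82.0], [471.0, -393.0, 83.0], [470.0, -401.0, 87.0], [458.0, -391.0, 150.0], [457.0, -399.0, 149.0], [457.0, -407.0, 150.0], [452.0, -407.0, 177.0], [451.0, -415.0, 178.0]]
```

```bash
cat >> h.py <<'E'
from scipy.spatial.transform import Rotation as Ro
GRIP=np.array([-.094,0,.0775])
def Rs(yaw,pitch=0): return Ro.from_euler('zy',[yaw,-pitch])       # pitch>0: nose up
def tool(nose,yaw,pitch,b,sign=1,grip=GRIP):
    "TCP pose for a scoop whose nose point is at `nose`; b>0: gripper body leans back"
    R=Rs(yaw,pitch); z=np.array([np.sin(b),0,-np.cos(b)]); y=np.array([0,sign,0.])
    T=np.c_[np.cross(y,z),y,z]
    p=np.asarray(nose)+R.apply(grip-np.array([.044,0,0])+.019*z)
    return p,(R*Ro.from_matrix(T)).as_quat()
E
python3 - <<'E'
from station import r, eoat, kin, optics, order
from h import *
D=np.deg2rad
W=D(90)
tests=dict(draw=((.483,-.267,0),W,0,D(-30),np.array([-.06,0,.063])),drawn=((.483,-.15,0),W,0,D(-30),np.array([-.06,0,.063])),
 re=((.483,-.15,0),W,0,D(20),GRIP),s0=((.55,.0,.006),W,0,D(20),GRIP),s1=((.55,.155,.006),W,0,D(20),GRIP),lift=((.55,.17,.1),W,D(20),D(20),GRIP),
 over=((.44,.27,.13),W,D(20),D(20),GRIP),dump=((.44,.27,.06),W,D(-45),D(20),GRIP),dump60=((.44,.27,.06),W,D(-60),D(20),GRIP))
for n,a in tests.items():
  for s in(1,-1):
    p,q=tool(*a[:4],s,a[4]); j=kin.ik(p,q); print(n,s,p.round(3),None if j is None else np.round(j,2))
for s in (1,-1):
  p,q=tool((0,0,0),W,0,0,s)
  for P in [(.5,-.2,.4),(.556,-.062,.066),(.62,.363,.07)]: print(s,P,None if (j:=kin.ik(P,q)) is None else np.round(j,2))
  print(q)
E
```

```text
draw 1 [ 0.483 -0.38   0.047] [-0.4   0.51  2.   -0.91  0.62 -2.79]
draw -1 [ 0.483 -0.38   0.047] [-0.4   0.51  2.   -0.91  0.62  0.36]
drawn 1 [ 0.483 -0.263  0.047] [-0.17  0.48  2.07 -0.87  0.7  -2.61]
drawn -1 [ 0.483 -0.263  0.047] [-0.17  0.48  2.07 -0.87  0.7   0.53]
re 1 [ 0.483 -0.282  0.06 ] [-0.7   0.57  1.75  0.3   1.08  2.27]
re -1 [ 0.483 -0.282  0.06 ] [-0.7   0.57  1.75  0.3   1.08 -0.88]
s0 1 [ 0.55  -0.132  0.066] [-0.44  0.53  1.8   0.38  1.    2.47]
s0 -1 [ 0.55  -0.132  0.066] [-0.44  0.53  1.8   0.38  1.   -0.67]
s1 1 [0.55  0.023 0.066] [-0.18  0.47  1.9   0.45  0.88  2.65]
s1 -1 [0.55  0.023 0.066] [-0.18  0.47  1.9   0.45  0.88 -0.49]
lift 1 [0.53  0.038 0.156] [-0.2   0.18  2.14  0.7   0.67  2.35]
lift -1 [0.53  0.038 0.156] [-0.2   0.18  2.14  0.7   0.67 -0.79]
over 1 [0.42  0.138 0.186] [ 0.05 -0.07  2.33  0.6   0.61  2.67]
over -1 [0.42  0.138 0.186] [ 0.05 -0.07  2.33  0.6   0.61 -0.47]
dump 1 [0.482 0.138 0.102] None
dump -1 [0.482 0.138 0.102] [0.02 0.75 1.54 0.36 1.63 0.04]
dump60 1 [0.492 0.138 0.09 ] None
dump60 -1 [0.492 0.138 0.09 ] [0.02 0.93 1.37 0.38 1.86 0.12]
1 (0.5, -0.2, 0.4) [-0.38  0.09  1.57 -0.    1.49  2.76]
1 (0.556, -0.062, 0.066) None
1 (0.62, 0.363, 0.07) [ 0.53  0.64  1.52 -0.    0.99 -2.61]
[-0.70710678  0.70710678  0.          0.        ]
-1 (0.5, -0.2, 0.4) [-0.38  0.09  1.57 -0.    1.49 -0.38]
-1 (0.556, -0.062, 0.066) [-0.11  0.44  1.89 -0.    0.81 -0.11]
-1 (0.62, 0.363, 0.07) [ 0.53  0.64  1.52 -0.    0.99  0.53]
[0.70710678 0.70710678 0.         0.        ]
```

```bash
sed -i "s/'zy'/'ZY'/" h.py
python3 - <<'E'
from station import r, eoat, kin, optics, order
from h import *
D=np.deg2rad; W=D(90)
for n,a in dict(lift=((.55,.17,.1),W,D(20),D(20),GRIP),over=((.44,.27,.13),W,D(20),D(20),GRIP),dump=((.44,.27,.06),W,D(-45),D(20),GRIP),dump60=((.44,.27,.06),W,D(-60),D(20),GRIP)).items():
    p,q=tool(*a[:4],-1,a[4]); j=kin.ik(p,q); print(n,p.round(3),None if j is None else np.round(j,2))
q=tool((0,0,0),W,0,0,-1)[1]
for i,P in enumerate([(.42,-.27,.40),(.45,.0,.42)]):
    r.movep(P,q); ci=optics.camera_info('wrist'); im,d=optics.snapshot('wrist')
    cv2.imwrite(f'pics/w{i}.png',im); np.savez(f'pics/w{i}.npz',d=d,**ci)
    print(r.current_time_s(), -np.array(ci['R']).T@ci['t'])
a=np.vstack([cv2.imread('pics/w0.png'),cv2.imread('pics/w1.png')]); cv2.imwrite('pics/w01.png',cv2.resize(a,(480,600),interpolation=cv2.INTER_AREA))
E
```

```text
lift [0.55  0.026 0.111] [-0.36  0.53  1.85  0.72  1.16 -0.79]
over [0.44  0.126 0.141] [-0.24  0.32  2.12  0.8   1.06 -0.77]
dump [0.44  0.219 0.195] [ 0.7   0.33  1.79 -0.34  1.32  0.83]
dump60 [0.44  0.256 0.204] [ 0.83  0.5   1.64 -0.45  1.56  0.97]
1.6083 [ 0.41970312 -0.20102203  0.56864062]
2.7167 [0.44998296 0.0688647  0.58907455]
```

View pics/w01.png

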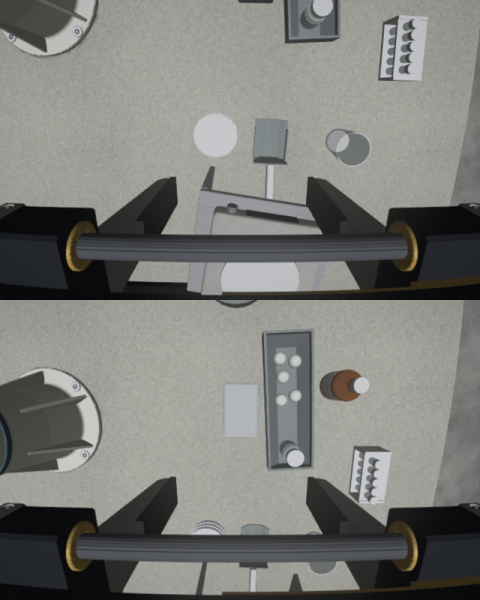

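The stacked wrist views are at 0.75 scale. In the upper one the trough is at about (270,140) and the handle runs from (269,165) to (270,198). In the lower one the pan spans (263,332) to (312,468), with the five balls at (280–296, 358–400) and the jar at (295,458).

Run:
```python
from h import *
def load(i):
    f=np.load(f'pics/w{i}.npz'); return f,cloud(f,f['d'])
f0,C=load(0)
def sel(C,u0,u1,v0,v1,z0,z1):
    p=C[v0:v1,u0:u1].reshape(-1,3); return p[(p[:,2]>z0)&(p[:,2]<z1)]
b=sel(C,200,320,220-100,140,-.1,.1); print('bench',np.median(b[:,2]),b[:,2].std())
im0=cv2.imread('pics/w0.png'); im1=cv2.imread('pics/w1.png')
h=sel(C,345,375,224,268,.055,.11)
h=h[(h[:,0]>.45)&(h[:,0]<.52)]
k=np.polyfit(h[:,1],h[:,0],1); kz=np.polyfit(h[:,1],h[:,2],1); print('handle',len(h),k,np.rad2deg(np.arctan(-k[0])),kz,h.min(0),h.max(0), 'mean',h.mean(0))
t=sel(C,325,395,150,226,.026,.07); t=t[(t[:,1]>-.37)&(abs(t[:,0]-.483)<.05)]; print('trough',len(t),rect(t[:,:2]))
rim=sel(C,325,395,150,226,.028,.042);rim=rim[(rim[:,1]>-.34)&(abs(rim[:,0]-.483)<.05)]; print(rect(rim[:,:2]))
w=sel(C,325,395,190,226,.05,.064);print('wall',w.mean(0),len(w), np.polyfit(w[:,0],w[:,1],1))
bd=sel(C,255,400,245,330,.138,.156);print('board front y by x',[(x,round(float(np.percentile(bd[abs(bd[:,0]-x)<.01][:,1],98)),3)) for x in (.4,.44,.48,.5)])
f1,C1=load(1)
p=sel(C1,335,430,30,230,.038,.052); p=p[(p[:,0]>.46)&(p[:,0]<.63)]
print('pan',len(p),rect(p[:,:2]))
for y in(-.08,-.04,0.04,.1,.15): 
    s=p[abs(p[:,1]-y)<.006,0]; print(y,np.percentile(s,[2,98]).round(4))
m=cv2.inRange(im1[30:230,335:430],(150,150,150),(255,255,255)); n,l,s,c=cv2.connectedComponentsWithStats(m)
for i in range(1,n):
    if s[i,4]>30: print(s[i], at_z(f1,[c[i]+[335,30]],.02).round(3))
j=sel(C1,340,430,170,230,.095,.115); print('jar',len(j),rect(j[:,:2]))
rg=sel(C1,415,500,70,150,.13,.16); print('reag cap',rect(rg[:,:2]))
rg=sel(C1,415,500,70,150,.07,.16); print('reag',rect(rg[:,:2]))
```

```text
bench -0.0008198808513258473 0.0009910002214993249
handle 469 [0.058784   0.49801862] -3.364203797582098 [-0.40968902 -0.07896488] [ 0.46670503 -0.41441651  0.05720538] [ 0.48520669 -0.35580687  0.09258473] mean [ 0.47536784 -0.38532219  0.07889739]
trough 527 (array([ 480.6, -322.1]), array([78.9, 68.9]), 86.86)
(array([ 481.1, -311.8]), array([58.6, 68.9]), 87.05)
wall [ 0.47924866 -0.35125976  0.05595733] 125 [-0.05318521 -0.32577081]
board front y by x [(0.4, -0.379), (0.44, -0.386), (0.48, -0.393), (0.5, -0.397)]
pan 2615 (array([534.3,  38.2]), array([134.6, 291.4]), 3.38)
-0.08 [0.5093 0.6073]
-0.04 [0.5049 0.6057]
0.04 [0.4703 0.6007]
0.1 [0.4972 0.5971]
0.15 [0.4948 0.5945]
[   0    0   95  200 6040] [[0.538 0.05  0.02 ]]
[ 32  40  14  16 178] [[0.531 0.132 0.02 ]]
[ 52  44  14  15 172] [[0.563 0.127 0.02 ]]
[ 36  65  15  15 173] [[0.539 0.094 0.02 ]]
[ 52  91  15  14 164] [[0.567 0.055 0.02 ]]
[ 33  96  15  15 169] [[0.536 0.045 0.02 ]]
[ 47 170  24  23 410] [[ 0.573 -0.085  0.02 ]]
jar 466 (array([554.6, -62.7]), array([34. , 34.5]), 45.92)
reag cap (array([650.4,  76.8]), array([26.9, 27.2]), 17.04)
reag (array([646.9,  76.9]), array([59.9, 51.1]), 88.42)
```

Run:
```python
from station import r, eoat, kin, optics, order
from h import *
q=tool((0,0,0),np.pi/2,0,0,-1)[1]
ci=dict(np.load('pics/topci.npz')); im=cv2.imread('pics/top0.png')
c=at_z(ci,[(184,171)],.006)[0]; C=cloud(ci,np.load('pics/top0.npy'))
print('coaster',c)
J=np.array([.5546,-.0627,0])
r.movep(J+[0,0,.15],q); r.servo_line(J+[0,0,.066],vel=.15)
eoat.gripper_to(0.0); print(r.current_opening()*92, r.current_grasp_force(), r.current_time_s())
r.servo_line(J+[0,0,.25],vel=.3)
K=np.array([c[0],c[1],0]); print(r.current_force())
r.movep(K+[0,0,.25],q); r.servo_line(K+[0,0,.09],vel=.3)
r.servo_line(K+[0,0,.0675],vel=.08); print(r.current_force()); eoat.gripper_to(.8)
r.servo_line(K+[0,0,.2],vel=.3); print(r.current_time_s())
im,d=optics.snapshot('top'); cv2.imwrite('pics/top1.png',im); cv2.imwrite('pics/t1c.png',cv2.resize(im[140:270,120:360],None,fx=3,fy=3))
```

```text
coaster [0.62343061 0.36339913 0.006     ]
36.33804143655192 30.00001951586455 5.45
[-0.08379847 -0.51909975 -1.07356607]
[ 0.29991913 -0.85483417 -0.32195822]
10.2083
```

View pics/t1c.png

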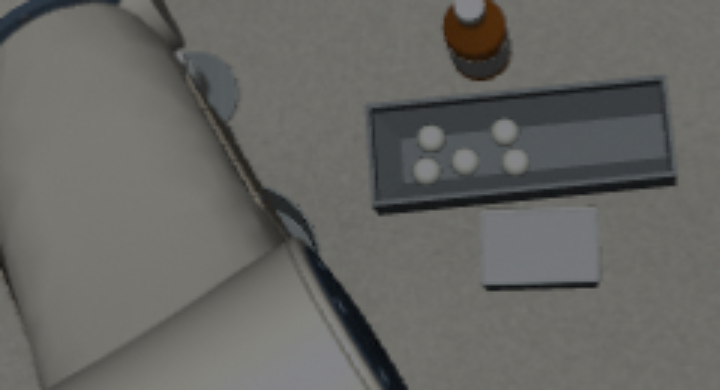

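The jar has been placed (the arm hides it for now). The five balls are undisturbed at about crop pixels (430,138), (505,130), (427,170), (465,160) and (515,160). Next I draw the scoop out.

Run:
```python
from station import r, eoat, kin, optics, order
from h import *
D=np.deg2rad; yaw=D(86.8); f=np.array([np.cos(yaw),np.sin(yaw),0])
O=np.array([.4805,-.3086,0]); nose=O+.044*f
p,q=tool(nose,yaw,0,D(-30),-1,np.array([-.060,0,.0635]))
zt=Ro.from_quat(q).apply([0,0,1])
x=r.current_tool_pos(); r.servo_line([x[0]-.05,x[1]-.1,.28],vel=.4)
eoat.gripper_to(.5)
r.movep(p-.12*zt,q); print(r.current_tool_pos(),r.current_time_s())
r.servo_line(p,vel=.15); print(r.current_force())
eoat.gripper_to(0); print(r.current_opening()*92,r.current_grasp_force(),r.current_force())
r.servo_line(p+[0,0,.003],vel=.05); print(r.current_force())
r.servo_line(p+.12*f+[0,0,.003],vel=.12); print(r.current_force())
r.servo_line(p+.12*f,vel=.05); print(r.current_force())
eoat.gripper_to(.5)
r.servo_line(p+.12*f-.13*zt,vel=.3)
q0=tool((0,0,0),np.pi/2,0,0,-1)[1]
r.movep((.42,-.23,.38),q0)
ci=optics.camera_info('wrist'); im,d=optics.snapshot('wrist'); np.savez('pics/w2.npz',d=d,**ci); cv2.imwrite('pics/w2.png',im)
im2,_=optics.snapshot('top'); print(r.current_time_s())
cv2.imwrite('pics/v2.png',np.vstack([cv2.resize(im,(480,300)),cv2.resize(im2,(480,300))]))
```

```text
[ 0.48077703 -0.31764014  0.15125596] 13.4583
[ 0.39530567  0.12197898 -0.63292522]
15.725038957736958 30.000568628311157 [1.32418696 0.96978533 2.28968637]
[-0.32960419  0.08123349 -1.32786357]
[-0.01981886  0.45744347 -1.83116684]
[-1.21891813  0.10091107  3.37971956]
18.85
```

View pics/v2.png

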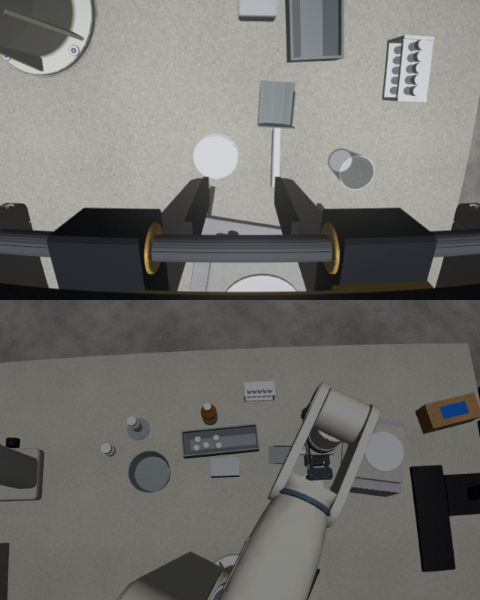

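The wrist view shows the scoop lying free, with the trough at (277,103) and the handle from (277,130) to (275,187). The top view shows the jar upright on the coaster at (137,426). Next I measure the scoop.

Run:
```python
from h import *
f=np.load('pics/w2.npz'); C=cloud(f,f['d']); P=C[90:260,330:400].reshape(-1,3)
b=C[90:160,420:500,2]; zb=np.median(b[b<.02]); print('bench',zb)
h=P[(P[:,2]>.06)&(P[:,2]<.12)&(P[:,1]<-.236)&(P[:,0]>.45)&(P[:,0]<.51)]
k=np.polyfit(h[:,1],h[:,0],1); print('handle',len(h),k,90+np.rad2deg(np.arctan(-k[0])),h.min(0),h.max(0),np.polyfit(h[:,1],h[:,2],1))
w=P[(P[:,2]>.05)&(P[:,2]<.063)&(P[:,1]>-.245)&(abs(P[:,0]-.486)<.045)]; print('wall',len(w),w.mean(0),np.polyfit(w[:,0],w[:,1],1),np.percentile(w[:,0],[2,98]))
m=P[(P[:,2]>.026)&(P[:,2]<.042)&(P[:,1]>-.22)&(abs(P[:,0]-.486)<.045)]; print('rim',rect(m[:,:2]),m[:,1].max())
a=C[100:172,335:405]; t=a.reshape(-1,3); t=t[(t[:,2]>.004)&(t[:,1]>-.25)&(t[:,1]<-.12)]; print('trough max y',np.percentile(t[:,1],[50,98,100]))
p=C[0:95,375:470].reshape(-1,3); p=p[(p[:,2]>.038)&(p[:,2]<.052)]; print('pan end',np.percentile(p[:,1],[1,2,5]),[np.percentile(p[abs(p[:,1]-y)<.006,0],[2,98]).round(4) for y in(-.08,-.06,-.04)])
```

```text
bench -0.0005625858545433514
handle 863 [0.0888115  0.50543288] 84.92479129781566 [ 0.47112612 -0.33847101  0.0607043 ] [ 0.49154168 -0.2363347   0.10885518] [-0.40346933 -0.02848477]
wall 109 [ 0.48541547 -0.2325607   0.05620258] [-0.04154607 -0.2123936 ] [0.45265471 0.51846142]
rim (array([ 487.3, -192.3]), array([56.6, 71.6]), 87.84) -0.1627261999282282
trough max y [-0.19708704 -0.14678114 -0.14354983]
pan end [-0.10701006 -0.10632913 -0.10520905] [array([0.5071, 0.6076]), array([0.506, 0.606]), array([0.5054, 0.6057])]
```

```bash
cat >> h.py <<'E'
G2=np.array([-.082,0,.0724]); B2=np.deg2rad(25)
PAN=np.array([.5514,.0385,0]); PY=np.deg2rad(93.4)
def pan(x,z,y=0): return PAN+Ro.from_euler('z',PY).apply([x,y,z])
E
python3 - <<'E'
from station import r, eoat, kin, optics, order
from h import *
D=np.deg2rad; yaw=D(86.2); f=np.array([np.cos(yaw),np.sin(yaw),0])
nose=np.array([.4883,-.1899,0])+.044*f
p,q=tool(nose,yaw,0,B2,-1,G2); zt=Ro.from_quat(q).apply([0,0,1])
# feasibility of the later path
for n,a in dict(above=(pan(-30,.11) if 0 else pan(-.03,.11),PY,0),inn=(pan(-.03,.006),PY,0),end=(pan(.116,.006),PY,0),dia=(pan(.132,.022),PY,D(10)),lift=(pan(.13,.13),PY,D(20)),over=((.45,.28,.13),PY,D(20)),d1=((.44,.28,.09),PY,D(-20)),d2=((.44,.28,.06),PY,D(-55))).items():
    pp,qq=tool(*a,B2,-1,G2); j=kin.ik(pp,qq); print(n,pp.round(3),None if j is None else np.round(j,2))
r.movep(p-.1*zt,q); r.servo_line(p,vel=.15); print(r.current_force())
eoat.gripper_to(0); print(r.current_opening()*92,r.current_grasp_force(),r.current_force())
r.servo_line(p+[0,0,.10],vel=.15); r.dwell(.2); print(r.current_force(),r.current_ft_torque(),r.current_time_s())
ci=optics.camera_info('wrist'); T=(r.current_tool_pos(),r.current_orientation()); im,d=optics.snapshot('wrist'); np.savez('pics/w3.npz',d=d,p=T[0],q=T[1],**ci); cv2.imwrite('pics/w3.png',im)
E
```

```text
above [ 0.56  -0.109  0.165] [-0.43  0.44  1.7   0.4   1.24 -0.67]
inn [ 0.56  -0.109  0.061] [-0.43  0.58  1.76  0.44  1.07 -0.76]
end [0.552 0.037 0.061] [-0.21  0.51  1.88  0.53  0.94 -0.62]
dia [0.551 0.045 0.056] [-0.28  0.59  1.86  0.68  1.04 -0.8 ]
lift [0.551 0.039 0.142] [-0.37  0.54  1.8   0.74  1.28 -0.82]
over [0.458 0.15  0.142] [-0.22  0.4   2.07  0.85  1.13 -0.84]
d1 [0.445 0.188 0.182] [0.33 0.16 1.98 0.1  0.98 0.22]
d2 [0.441 0.258 0.188] [ 0.79  0.41  1.72 -0.39  1.39  0.88]
[-0.56663144  0.11864483 -0.09971824]
15.741450618564459 29.98378425836563 [-0.81013278 -1.35958279  3.50955914]
[ 0.14374075  0.81685201 -1.90047315] [-0.41744192 -0.05799717  0.01693919] 22.25
```

View pics/w3.png

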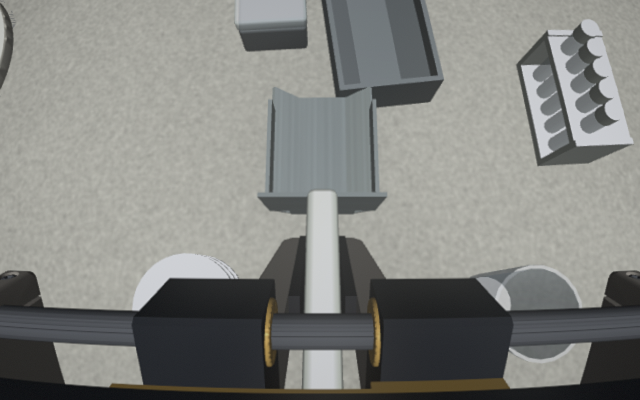

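The wrist view shows the scoop held straight. The trough floor spans about (285–360, 97–185), the nose edge is at v≈97, and the back wall is at v≈195. I'll check the grip's pitch and offset.

Run:
```python
from h import *
f=np.load('pics/w3.npz'); C=cloud(f,f['d'])
# assumed scoop frame from the tool pose
z=np.array([np.sin(B2),0,-np.cos(B2)]);y=np.array([0,-1.,0]); T=np.c_[np.cross(y,z),y,z]
R=Ro.from_quat(f['q'])*Ro.from_matrix(T).inv(); O=f['p']-R.apply(G2+.019*z)
S=R.inv().apply(C.reshape(-1,3)-O).reshape(400,640,3)*1000
b=S[108:178,298:345].reshape(-1,3); print('floor z=',np.polyfit(b[:,0],b[:,2],1),'lat',np.polyfit(b[:,1],b[:,2],1)[0])
col=S[80:120,310:335]; print('nose', [(v+80,col[v,:,0].mean().round(1),col[v,:,2].mean().round(1)) for v in range(10,24,2)])
w=S[185:210,262:382].reshape(-1,3); w=w[(w[:,2]>50)&(w[:,2]<64)]; print('wall',w.mean(0),np.percentile(w[:,1],[2,98]),np.polyfit(w[:,1],w[:,0],1)[0])
s=S[105:185].reshape(-1,3); s=s[(s[:,2]>28)&(s[:,2]<40)&(abs(s[:,1])<50)]; print('sides',np.percentile(s[:,1],[2,98]))
```

```text
floor z= [-0.31123897  5.02184117] lat -0.006477789053341952
nose [(90, np.float64(107.7), np.float64(-100.0)), (92, np.float64(105.3), np.float64(-99.9)), (94, np.float64(103.0), np.float64(-100.0)), (96, np.float64(100.6), np.float64(-99.9)), (98, np.float64(44.0), np.float64(1.3)), (100, np.float64(42.3), np.float64(1.4)), (102, np.float64(35.7), np.float64(11.0))]
wall [-42.72687037  -0.10199727  56.16715252] [-30.98721124  31.88782838] -0.006619108875457868
sides [-34.32032098  35.12257528]
```

Run:
```python
from station import r, eoat, kin, optics, order
from h import *
D=np.deg2rad
def go(x,z,pitch=0,vel=.15):
    p,q=tool(pan(x,z),PY,D(pitch),B2,-1,G2); r.servo_line(p,q,vel=vel)
go(-.03,.10,0,.25); go(-.03,.02,0,.15); r.dwell(.15); f0=r.current_force()
z=.0095
while True:
    go(-.03,z,0,.03); df=r.current_force()-f0
    if df[2]>2.0 or z<.001: break
    z-=.001
print('contact z',z,df,r.current_time_s())
zc=z+.001
go(-.03,zc,0,.03); print(r.current_force()-f0)
for x in (.03,.08,.105,.116):
    go(x,zc,0,.09); print(x,r.current_force()-f0)
print(zc,r.current_time_s())
ci=optics.camera_info('wrist'); im,d=optics.snapshot('wrist'); np.savez('pics/w4.npz',d=d,zc=zc,**ci); cv2.imwrite('pics/w4.png',im)
```

```text
contact z 0.0045000000000000005 [-2.69876942 -1.93902808  5.52861402] 25.725
[-0.0276453  -0.01962733 -0.78255701]
0.03 [-0.80195558 -0.15010057 -1.03356426]
0.08 [-0.56727532 -0.38249943 -1.83058003]
0.105 [-0.10617962 -0.26427389 -0.23654164]
0.116 [-1.19721097 -0.8107666  -1.74236475]
0.0055000000000000005 28.2
```

View pics/w4.png

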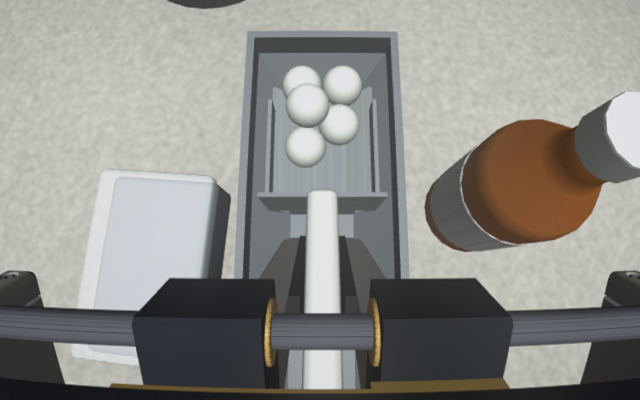

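All five balls are in or over the trough: three are inside, at about (305,147), (338,124) and (307,105), and two are at the nose, at (302,82) and (342,85). Next I ride up the end slope while pitching the nose up.

Run:
```python
from station import r, eoat, kin, optics, order
from h import *
D=np.deg2rad
def go(x,z,pitch=0,vel=.15):
    p,q=tool(pan(x,z),PY,D(pitch),B2,-1,G2); r.servo_line(p,q,vel=vel)
zc=.0055
go(.1205,zc+.0045,2.5,.05); print(r.current_force())
go(.1265,zc+.0105,6.5,.05); print(r.current_force())
go(.1330,zc+.018,11,.05); print(r.current_force())
go(.1330,zc+.030,18,.06); print(r.current_force())
r.dwell(.2)
ci=optics.camera_info('wrist'); im,d=optics.snapshot('wrist'); cv2.imwrite('pics/w5.png',im); print(r.current_time_s())
```

```text
[-0.71143854 -0.07984781 -1.82771282]
[-0.49711738  0.34685946 -1.8009392 ]
[ 0.69735817 -0.47886945 -2.66282319]
[-0.52288207  0.05016779 -2.01288743]
29.525
```

View pics/w5.png

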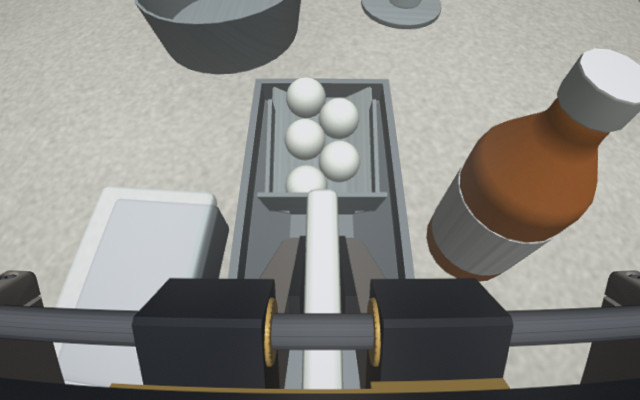

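All five balls have rolled in, in a zigzag from (306,97) to (306,182). The front one is near the edge, so I pitch up more while still over the pan.

Run:
```python
from station import r, eoat, kin, optics, order
from h import *
D=np.deg2rad
ci=dict(np.load('pics/topci.npz')); print('rack near edge',at_z(ci,[(330,134),(366,133)],.0).round(3))
def go(x,z,pitch=0,vel=.15):
    p,q=tool(pan(x,z),PY,D(pitch),B2,-1,G2); r.servo_line(p,q,vel=vel)
go(.130,.048,23,.06); go(.122,.068,30,.06); go(.115,.12,34,.1); r.dwell(.2)
print(r.current_force(),r.current_time_s())
for n,a in dict(o1=((.45,.24,.14),34),o2=((.44,.26,.12),20),d0=((.44,.27,.10),0),d1=((.44,.28,.085),-20),d2=((.44,.28,.06),-40),d3=((.44,.28,.05),-55)).items():
    pp,qq=tool(a[0],PY,D(a[1]),B2,-1,G2); j=kin.ik(pp,qq); print(n,pp.round(3),None if j is None else np.round(j,2))
im,d=optics.snapshot('wrist'); cv2.imwrite('pics/w6.png',cv2.resize(im[:220,130:460],None,fx=1.3,fy=1.3))
```

```text
rack near edge [[ 0.721 -0.075  0.   ]
 [ 0.719 -0.183  0.   ]]
[-0.04713829 -0.32541185 -2.17301887] 30.85
o1 [0.458 0.112 0.12 ] [-0.39  0.6   2.02  0.92  1.31 -1.09]
o2 [0.448 0.13  0.132] [-0.26  0.41  2.08  0.84  1.13 -0.88]
d0 [0.447 0.152 0.155] [-0.    0.21  2.07  0.54  0.96 -0.4 ]
d1 [0.445 0.188 0.177] [0.33 0.16 1.99 0.1  0.97 0.22]
d2 [0.443 0.225 0.178] [ 0.63  0.28  1.86 -0.24  1.16  0.68]
d3 [0.441 0.258 0.178] [ 0.79  0.42  1.73 -0.39  1.37  0.89]
```

View pics/w6.png

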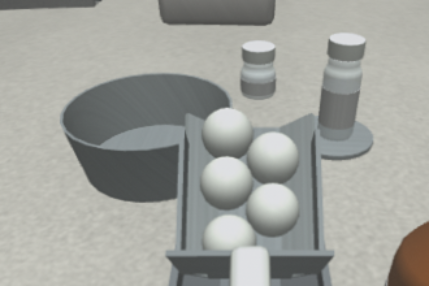

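All five balls are held securely and the scoop is lifted clear. Next I carry them to the basin and empty.

Run:
```python
from station import r, eoat, kin, optics, order
from h import *
D=np.deg2rad; PYb=PY
def go(n,pitch,vel=.15):
    p,q=tool(n,PY,D(pitch),B2,-1,G2); r.servo_line(p,q,vel=vel)
X=.441
go((X+.01,.215,.14),34,.12); print(r.current_time_s())
go((X,.262,.115),27,.10)
go((X,.262,.095),15,.1); go((X,.262,.082),3,.1); go((X,.262,.070),-10,.1); go((X,.262,.058),-25,.12)
go((X,.262,.048),-40,.12); go((X,.262,.045),-55,.12); r.dwell(.5); print(r.current_force(),r.current_time_s())
im,d=optics.snapshot('wrist'); im2,_=optics.snapshot('side')
cv2.imwrite('pics/v7.png',np.vstack([cv2.resize(im,(480,300)),cv2.resize(im2[150:400,200:600],(480,300))]))
```

```text
32.0
[-1.00179436 -0.48500158 -1.66545444] 35.7917
```

View pics/v7.png

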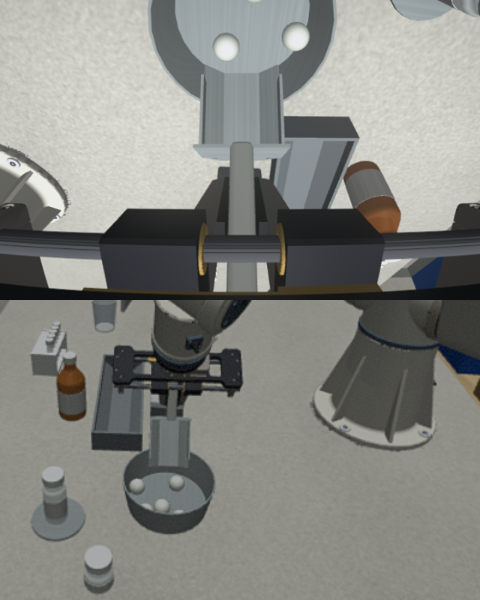

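The balls are in the basin, with none left in the trough. Next I lay the scoop back on the bench.

Run:
```python
from station import r, eoat, kin, optics, order
from h import *
D=np.deg2rad; X=.441
def go(n,yaw,pitch,vel=.15):
    p,q=tool(n,yaw,D(pitch),B2,-1,G2); r.servo_line(p,q,vel=vel)
go((X,.250,.13),PY,-50,.25); go((X,.20,.14),PY,-20,.3); go((X+.01,.12,.14),PY,0,.3)
yaw=D(86.2); f=np.array([np.cos(yaw),np.sin(yaw),0]); nose=np.array([.4883,-.1899,0])+.044*f
go(nose+[0,0,.10],yaw,0,.3); go(nose+[0,0,.015],yaw,0,.2); r.dwell(.1); f0=r.current_force()
for z in np.arange(.004,-.0021,-.001):
    go(nose+[0,0,z],yaw,0,.03); df=r.current_force()-f0
    if df[2]>1.3: break
print('touch',z,df,r.current_time_s())
eoat.gripper_to(.5); p,q=tool(nose,yaw,0,B2,-1,G2); zt=Ro.from_quat(q).apply([0,0,1])
r.servo_line(r.current_tool_pos()-.10*zt,vel=.25); x=r.current_tool_pos(); r.servo_line([x[0]-.05,x[1]+.04,.38],tool((0,0,0),np.pi/2,0,0,-1)[1],vel=.4)
ci=optics.camera_info('wrist'); im,d=optics.snapshot('wrist'); im2,_=optics.snapshot('top'); print(r.current_time_s(),r.current_force())
C=cloud(ci,d); np.save('pics/C8.npy',C)
cv2.imwrite('pics/v8.png',np.vstack([cv2.resize(im,(480,300)),cv2.resize(im2[100:300,100:420],(480,300))]))
```

```text
touch 0.0 [ 0.18204862 -0.50306253  3.92974303] 41.225
43.2583 [-0.19349989 -0.54800506  0.01529793]
```

View pics/v8.png

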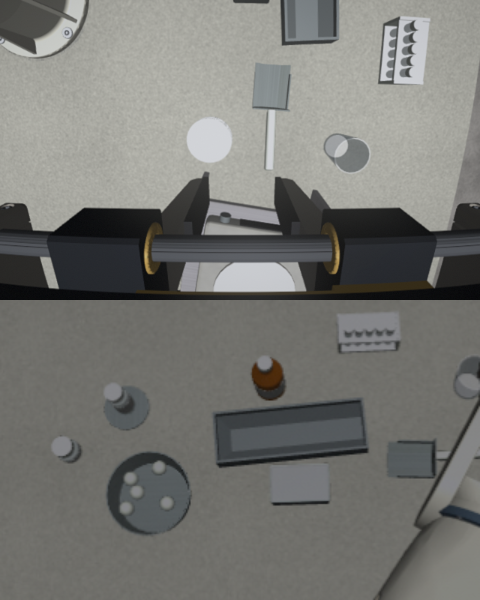

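All five balls are in the basin, at (130,478), (159,467), (137,492), (167,503) and (126,508), and the pan is empty. The jar stands on the coaster at (117,397). The scoop lies flat on the bench with nothing touching it, and the other things look to be where they were.

```bash
python3 -c "
from station import order
print(order.sign_off())"
```

```text
the job is handed in; nothing more can be done
None
```

The job is done and handed in at about 43 s: the jar stands on the coaster, all five balls went into the basin in one load, and the scoop lies flat on the bench between the pan and the riser.

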